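# Point out the things for honey tea

## Robot

A 6-joint arm with a two-finger parallel gripper is mounted at the origin on the work surface. World frame = base frame: x ahead of the robot, y to its left, z up, the work surface at z = 0. Lengths are in m, angles in rad, forces in N, time in s.
With the tool pointing down it reaches from about 0.3 to 0.75 m from the base axis. Payload 8.5 kg.
Tool frame: the origin (TCP) lies between the finger pads, 19 mm behind the fingertips; this is the grasp point; z points along the fingers, y is the line along which they close (so a half turn about z gives the same grasp; the last joint's range is limited). The gripper opens to 85 mm and grips with 20 to 120 N. Pads are 22 mm wide; open, the fingers measure 114 mm over their backs; the gripper's body (76 mm by 85 mm) begins 54 mm behind the grasp point. The pads swing forward as they close: fully open they stand 13 mm farther back than shut.
Start: joints at [-1.44, 0.381, 1.297, -0, 1.464, -0.215], TCP at [0.186, -0.517, 0.25] pointing down, gripper open.
Joint ranges: [-3.11, 3.11], [-0.89, 2.33], [0.22, 2.48], [-1.42, 4.56], [0.17, 2.85], [-2.88, 2.88]. Speed limits (rad/s): [2.39, 2.39, 3.14, 3.14, 3.14, 3.14].

## Interface

Orientations are given as a unit quaternion [x, y, z, w].
In Python, from plant import ctrl gives the robot as it stands.
- The arm moves only by the shell command python3 -m handwheel 'ROWS' [FORCE]. ROWS is JSON, a list of rows, each a list of 7 numbers: the opening, from 0 (shut) to 1 (fully open), then the shift along the tool's x, y, z in cm, then the turn, a rotation vector about the tool's x, y, z in rad. In form: [[claw, dx, dy, dz, rx, ry, rz], ...]. A call has 1 to 12 rows; each row shifts and turns the commanded pose from where the row before left it, along the tool's axes as they then stand; what a row does not reach is not made up. A row lasts 1/10 s, in which the tool goes at most 50 mm and 8.59 degrees, less where a joint would pass 70% of its speed; a pose out of reach is approached as far as the arm can. A call is refused whole if a number of a shift passes 5 or a number of a turn 0.15, either way. A call with a gripper value outside its range is refused whole. The fingers move at their own pace and stop on an object; FORCE is the grip in N (left out, the last holds). Time passes only in rows, so rows that do not move let the fingers close. It gives the time, the measured TCP pose, the force, the opening and the grip force at its end, in the units of the state.
- ctrl.sense(): the state, without advancing time (a new reading comes with each control period).
- ctrl.get_image(name): name is "scene" or "top"; returns a dict with "frame" (400x640x3 uint8, red, green, blue), "intrinsics" (3x3 intrinsics, pixels), "origin" and "rotation" of the camera in the world. Camera axes: x right, y down, z forward; pixel columns grow to the right and rows downward; lengths in m; the calibration is good to about 2 mm. A picture is of the moment at which its call begins. There is no depth.
- ctrl.hand_in(): hands the job in; it is judged then, once.
The state is a dict: "time": time; "joint_positions": joint angles; "joint_vel": joint speeds; "tau": joint torques, N m; "eef_pos": TCP position; "orientation": TCP orientation; "force": force on the tool from outside, world axes, zero at the start; "torque": the same for the moment, N m; "width": opening from 0.0 (shut) to 1.0 (fully open); "grasp_force": force on a finger pad.
Only numpy, scipy, OpenCV 4.12 (cv2) and the standard library are available. Lean on these libraries where they do the work, as an engineer would, in place of code of your own. Each camera call takes 0.05 s, during which the arm holds its last target. There are 200 camera calls.

## Task

A guest at the breakfast counter wants honey in her tea: show her what to use by pointing straight down at three things in turn, the teacup (the one with the handle), then the bowl of the tablespoon (the longer of the two spoons), then the lidded honey pot. At each, hold the fingertips still for about two seconds over its centre and about 3 cm above its top, and finish still pointing at the honey pot. Touch and move nothing, and do not bring the fingertips down over the salt cellar, the sugar bowl or the teaspoon.

Things in the scene. Friction and masses are not known exactly. Their poses are not given: they have to be found in the camera images.
- teacup: White porcelain teacup, loose, upright: 62 mm tall, 88 mm across the rim, 48 mm foot, a loop handle on its +y side reaching 79 mm from the axis. Origin at the centre of its underside, z up. It, the honey pot, salt cellar and sugar bowl share four places, two left and two right of the cork mat, and may stand in any of them, turned any way.
- teacup_mouth (a point): Centre of the teacup's mouth, level with its rim (62 mm above its underside). To point at the cup, hold the fingertips about 30 mm above this point; anything up to 25 mm off sideways is still over it.
- tablespoon: Steel tablespoon, loose, lying bowl up on the cork mat: 200 mm long, about 12 mm high. Its oval bowl, 68 mm by 44 mm, is at its +x end, away from the robot; the handle is towards -x. Origin on the underside, midway along its length. It lies left or right of the teaspoon, centres about 90 mm apart.
- tablespoon_bowl (a point): Centre of the tablespoon's bowl, level with its rim, 8 mm above the mat and 66 mm from the spoon's origin along its +x. To point at it, hold the fingertips about 30 mm above this point; up to 20 mm off sideways is still over it.
- honey_pot: Amber glass honey pot, loose, 76 mm across, with a seated brown wooden lid (68 mm across) that has a small round knob (24 mm across) in the middle; 92 mm tall in all. Origin at the centre of its underside, z up.
- honey_pot_top (a point): Top of the knob on the honey pot's lid, on the axis, 92 mm above the underside. To point at the pot, hold the fingertips about 30 mm above this point; up to 22 mm off sideways is still over it.
- teaspoon: Steel teaspoon, loose, same shape as the tablespoon but 130 mm long with a 40 mm by 26 mm bowl at its +x end, on the mat beside it. Leave alone. Origin on the underside, midway along.
- teaspoon_bowl (a point): Centre of the teaspoon's bowl, level with its rim, 45 mm from the teaspoon's origin along its +x. Do not point here.
- salt_cellar: Small open terracotta salt cellar, loose, 66 mm across, 40 mm tall. Leave alone. Origin at the centre of its underside.
- salt_cellar_mouth (a point): Centre of the salt cellar's mouth, level with its rim. Do not point here.
- sugar_bowl: White porcelain sugar bowl without any handle, loose, 88 mm across its belly, 52 mm tall. Leave alone. Origin at the centre of its underside.
- sugar_bowl_mouth (a point): Centre of the sugar bowl's mouth, level with its rim. Do not point here.
- placemat: Cork mat under the two spoons, fixed to the counter: 250 mm (its x) by 180 mm (its y), 4 mm thick. Origin at the centre of its underside, on the counter.

How it is judged:
On the way, in this order (a step that is already met when the one before it is completed fails the run):
1. the fingertips dwell just above the middle of the teacup (horizontal distance between the grasp point and teacup_mouth below 0.025 m and z of the grasp point in the frame of teacup_mouth between 0.022 and 0.08 m and angle between the grasp point's own z axis and vertical above 2.36 rad), for 1.5 s.
2. then just above the bowl of the tablespoon (horizontal distance between the grasp point and tablespoon_bowl below 0.02 m and z of the grasp point in the frame of tablespoon_bowl between 0.022 and 0.08 m and angle between the grasp point's own z axis and vertical above 2.36 rad), for 1.5 s.
3. then just above the knob of the honey pot (horizontal distance between the grasp point and honey_pot_top below 0.022 m and z of the grasp point in the frame of honey_pot_top between 0.022 and 0.08 m and angle between the grasp point's own z axis and vertical above 2.36 rad), for 1.5 s.
At the end, for the whole second after the job is handed in: The tool still points down (within 45 degrees) at the honey pot, tool point (19 mm behind the fingertips) within 22 mm of its axis and 22 to 80 mm above its knob; cup, pot, cellar, bowl and spoons at rest within 8 mm of their starts (all of step 3 and distance of each of teacup, honey_pot, tablespoon, teaspoon, salt_cellar, sugar_bowl from where it was at the start of the episode below 0.008 m and linear speed of each of teacup, honey_pot, tablespoon, teaspoon, salt_cellar, sugar_bowl below 0.02 m/s); the robot touches nothing.
It fails at once if the robot touches something (contact force between any of the fingers, the arm and anything else above 0.3 N).
It fails at once if something is pushed, lifted or carried (over 8 mm) (distance of any of teacup, honey_pot, tablespoon, teaspoon, salt_cellar, sugar_bowl from where it was at the start of the episode above 0.008 m).
It fails at once if the hand is brought down over the salt cellar, sugar bowl or teaspoon (tool point within 25 mm sideways, 18 mm for the teaspoon's bowl, and under 60 mm above its top) ((horizontal distance between the grasp point and salt_cellar_mouth below 0.025 m and z of the grasp point in the frame of salt_cellar_mouth below 0.06 m) or (horizontal distance between the grasp point and sugar_bowl_mouth below 0.025 m and z of the grasp point in the frame of sugar_bowl_mouth below 0.06 m) or (horizontal distance between the grasp point and teaspoon_bowl below 0.018 m and z of the grasp point in the frame of teaspoon_bowl below 0.06 m)).
It also fails if it takes over 51 s, if anything falls off the work surface, if the arm or the gripper's body presses on something with over 40 N, if the wrist force passes 120 N, or if a joint passes its speed limit or range.

## Working session

There is one attempt and no reset: what is moved stays moved. The work goes in short steps, Python scripts to look and compute and a shell command to move; the robot and the scene stay as the last step left them, time stands still between calls to the robot, and variables do not carry over. Pictures are saved under pics/ and viewed, at most 10 in all, crops included, and the job is handed in when it is done.

```bash
mkdir -p pics
python3 - <<'E'
from plant import ctrl
import cv2
s=ctrl.sense();print(s['time'],s['eef_pos'],s['orientation'],s['width'])
for n in("top","scene"):
    d=ctrl.get_image(n);cv2.imwrite(f"pics/{n}0.png",d["frame"][:,:,::-1]);print(n,d["intrinsics"],d["origin"],d["rotation"])
E
```

```text
0.0 [ 0.18639767 -0.5171517   0.24940195] [ 9.85086214e-01  1.72059837e-01  2.91353012e-05 -7.50421297e-04] 0.9999114453522638
top [[423.04672089   0.         316.31585999]
 [  0.         423.04672089 194.95627266]
 [  0.           0.           1.        ]] [ 0.49723243 -0.01584894  0.86993344] [-0.70201298  0.7113961  -0.01032834  0.03141147]
scene [[431.9475162    0.         319.64118722]
 [  0.         431.9475162  200.76808387]
 [  0.           0.           1.        ]] [ 1.09367686 -0.41426808  0.8155022 ] [ 0.82141805  0.4335761  -0.16279698 -0.33283826]
```

View pics/top0.png

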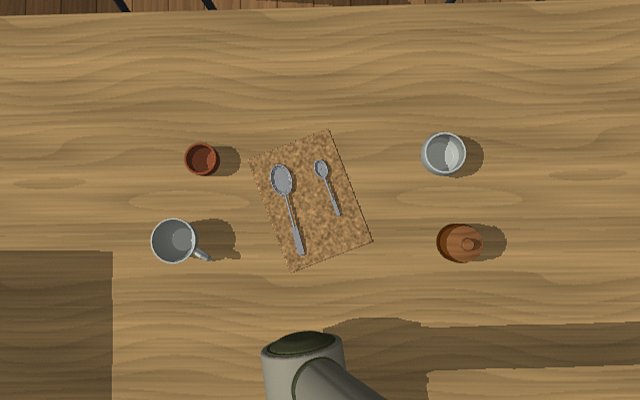

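View pics/scene0.png

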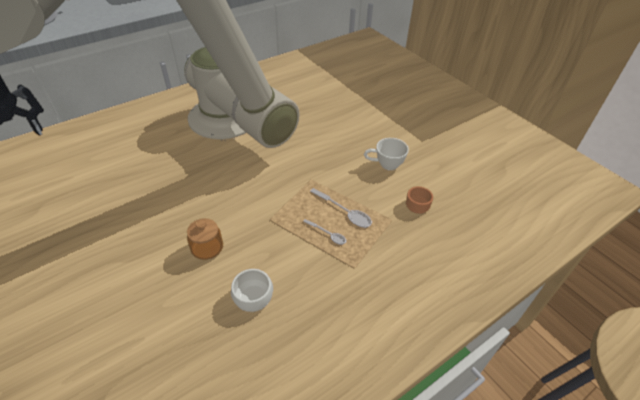

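The top view shows the teacup at (173,241) with its handle towards (205,255), the salt cellar at (202,158) and the tablespoon bowl at (282,181). The teaspoon bowl is at (321,169), the sugar bowl at (444,154) and the honey knob at (470,243). The scene view agrees: cup (392,147), tablespoon bowl (359,219), knob about (203,226).

```bash
cat > h.py <<'E'
from plant import ctrl
import numpy as np
from scipy.spatial.transform import Rotation as R
CAM={"top":([[423.0467,0,316.316],[0,423.0467,194.956],[0,0,1]],[0.49723243,-0.01584894,0.86993344],[-0.70201298,0.7113961,-0.01032834,0.03141147]),
"scene":([[431.9475,0,319.641],[0,431.9475,200.768],[0,0,1]],[1.09367686,-0.41426808,0.8155022],[0.82141805,0.4335761,-0.16279698,-0.33283826])}
def cast(n,px,z):
    K,o,q=CAM[n];o=np.array(o);r=R.from_quat(q).apply(np.linalg.solve(K,[*px,1]))
    return (o+r*(z-o[2])/r[2]).round(4)
def todo(t):
    s=ctrl.sense();print(s['time'],s['eef_pos'].round(4) if hasattr(s['eef_pos'],'round') else s['eef_pos'],s['width'],'tool-frame cm to go',(R.from_quat(s['orientation']).inv().apply(np.array(t)-s['eef_pos'])*100).round(2))
E
python3 - <<'E'
from h import *
import cv2
# refine in top view by masks
im=cv2.imread("pics/top0.png");hsv=cv2.cvtColor(im,cv2.COLOR_BGR2HSV)
g=((hsv[...,1]<60)&(hsv[...,2]>90)).astype(np.uint8)
for nm,(x,y,w,h) in dict(cup=(140,205,80,70),spoon=(262,158,36,38),sugar=(415,125,60,60)).items():
    c=max(cv2.findContours(g[y:y+h,x:x+w],cv2.RETR_EXTERNAL,cv2.CHAIN_APPROX_NONE)[0],key=cv2.contourArea)
    (u,v),r=cv2.minEnclosingCircle(c);print(nm,'enclosing',u+x,v+y,r,cv2.boundingRect(c))
for a,b,c,z in(("cup",(173,241),(392,147),.062),("spoon",(282,181),(359,219),.012),("pot",(470,243),(203,226),.092),("tsp",(321,169),(338,240),.01),("salt",(202,158),(420,194),.04),("sugar",(444,154),(252,283),.052)):
    print(a,cast("top",b,z),cast("scene",c,z))
s=ctrl.sense();print(R.from_quat(s['orientation']).as_matrix().round(3))
cr=im[120:280,140:300];cr2=im[200:280,420:520]
cv2.imwrite("pics/crop.png",np.hstack([cv2.resize(cr,(480,480),interpolation=0),cv2.resize(cr2,(300,240),interpolation=0).repeat(2,0)[:480]]))
E
```

```text
cup enclosing 180.0 245.0 30.88698959350586 (11, 13, 58, 46)
spoon enclosing 281.0 179.5 16.286596298217773 (8, 6, 22, 32)
sugar enclosing 442.884614944458 153.34615325927734 23.00800895690918 (6, 7, 45, 44)
cup [0.4605 0.2845 0.062 ] [0.4594 0.2883 0.062 ]
spoon [0.5777 0.0792 0.012 ] [0.5827 0.0805 0.012 ]
pot [ 0.4523 -0.2702  0.092 ] [ 0.4605 -0.2637  0.092 ]
tsp [ 0.6012 -0.0007  0.01  ] [ 0.6055 -0.0008  0.01  ]
salt [0.6235 0.2356 0.04  ] [0.6207 0.2442 0.04  ]
sugar [ 0.6215 -0.2394  0.052 ] [ 0.6225 -0.2362  0.052 ]
[[ 0.941  0.339 -0.   ]
 [ 0.339 -0.941  0.001]
 [ 0.    -0.001 -1.   ]]
```

```bash
python3 -m handwheel '[[0,3.25,-2.5,0,0,0,0],[0,3.25,-2.5,0,0,0,0],[0,3.25,-2.5,0,0,0,0],[0,3.25,-2.5,0,0,0,0],[0,3.25,-2.5,0,0,0,0],[0,3.25,-2.5,0,0,0,0],[0,3.25,-2.5,0,0,0,0],[0,3.25,-2.5,0,0,0,0],[0,3.25,-2.5,0,0,0,0],[0,3.25,-2.5,0,0,0,0],[0,3.25,-2.5,0,0,0,0],[0,3.25,-2.5,0,0,0,0]]' && python3 -m handwheel '[[0,1.2,-3,0,0,0,0],[0,1.2,-3,0,0,0,0],[0,1.2,-3,0,0,0,0],[0,1.2,-3,0,0,0,0],[0,1.2,-3,0,0,0,0],[0,1.2,-3,0,0,0,0],[0,1.2,-3,0,0,0,0],[0,1.2,-3,0,0,0,0],[0,1.2,-3,0,0,0,0],[0,1.2,-3,0,0,0,0],[0,0,0,0,0,0,0],[0,0,0,0,0,0,0]]' && python3 -c "
from h import *
todo([.460,.286,.111])"
```

```text
time: 1.3
eef_pos: [0.4522, -0.1013, 0.2499]
orientation: [0.985, 0.172, -0.0, -0.0]
force: [0.5, -0.4, 0.2]
width: -0.0
grasp_force: 0.0
time: 2.5
eef_pos: [0.4626, 0.2201, 0.2496]
orientation: [0.985, 0.173, -0.0, 0.0]
force: [-0.1, -0.5, 0.2]
width: 0.003
grasp_force: 0.0
2.5 [0.4626 0.2201 0.2496] 0.002635358606851327 tool-frame cm to go [ 2.01 -6.28 13.86]
```

Move over the cup, then descend to TCP 0.111 m.

```bash
python3 -m handwheel '[[0,1,-3.1,0,0,0,0],[0,1,-3.2,0,0,0,0],[0,0,0,2,0,0,0],[0,0,0,2,0,0,0],[0,0,0,2,0,0,0],[0,0,0,2,0,0,0],[0,0,0,2,0,0,0],[0,0,0,1.5,0,0,0],[0,0,0,0,0,0,0],[0,0,0,0,0,0,0]]'
python3 - <<'E'
from h import *
import cv2
todo([.460,.286,.111])
a=[cv2.resize(ctrl.get_image(n)["frame"][y:y+160,x:x+200,::-1],(400,320)) for n,x,y in(("top",100,150),("scene",300,60))]
cv2.imwrite("pics/cup1.png",np.hstack(a))
E
```

```text
time: 3.5
eef_pos: [0.4607, 0.2853, 0.1355]
orientation: [0.985, 0.171, 0.0, 0.0]
force: [-0.1, -0.6, -0.2]
width: -0.002
grasp_force: 0.0
3.5 [0.4607 0.2853 0.1355] -0.0020531893279536334 tool-frame cm to go [-0.04 -0.09  2.45]
```

View pics/cup1.png

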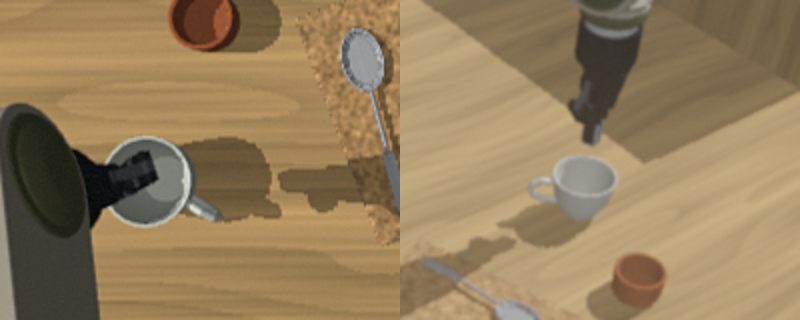

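The crops show the fingertips directly above the cup's mouth, at about crop (147,170) in the top view, with the gap to the rim clear in the scene view. I'll lower 2.4 cm and dwell.

```bash
python3 -m handwheel '[[0,0,0,1.2,0,0,0],[0,0,0,1.2,0,0,0],[0,0,0,0,0,0,0],[0,0,0,0,0,0,0],[0,0,0,0,0,0,0],[0,0,0,0,0,0,0],[0,0,0,0,0,0,0],[0,0,0,0,0,0,0],[0,0,0,0,0,0,0],[0,0,0,0,0,0,0],[0,0,0,0,0,0,0],[0,0,0,0,0,0,0]]' && python3 -m handwheel '[[0,0,0,0,0,0,0],[0,0,0,0,0,0,0],[0,0,0,0,0,0,0],[0,0,0,0,0,0,0],[0,0,0,0,0,0,0],[0,0,0,0,0,0,0],[0,0,0,0,0,0,0],[0,0,0,0,0,0,0],[0,0,0,0,0,0,0],[0,0,0,0,0,0,0],[0,0,0,0,0,0,0],[0,0,0,0,0,0,0]]' && python3 -c "
from h import *
todo([.580,.080,.061])"
```

```text
time: 4.8
eef_pos: [0.4603, 0.286, 0.111]
orientation: [0.985, 0.172, 0.0, -0.0]
force: [0.1, -0.5, -0.2]
width: -0.0
grasp_force: 0.0
time: 6.0
eef_pos: [0.4603, 0.286, 0.111]
orientation: [0.985, 0.172, 0.0, -0.0]
force: [-0.4, 0.4, 0.2]
width: -0.0
grasp_force: 0.0
6.0 [0.4603 0.286  0.111 ] -1.770250136908918e-05 tool-frame cm to go [ 4.28 23.44  5.  ]
```

```bash
python3 -m handwheel '[[0,0,0,-3,0,0,0],[0,0,0,-3,0,0,0],[0,0,0,-3,0,0,0],[0,0.54,2.93,0,0,0,0],[0,0.54,2.93,0,0,0,0],[0,0.54,2.93,0,0,0,0],[0,0.54,2.93,0,0,0,0],[0,0.54,2.93,0,0,0,0],[0,0.54,2.93,0,0,0,0],[0,0.54,2.93,0,0,0,0],[0,0.5,2.93,0,0,0,0],[0,0,0,0,0,0,0]]' && python3 -m handwheel '[[0,0,0,2,0,0,0],[0,0,0,2,0,0,0],[0,0,0,2,0,0,0],[0,0,0,2,0,0,0],[0,0,0,2,0,0,0],[0,0,0,0,0,0,0],[0,0,0,0,0,0,0]]'
python3 - <<'E'
from h import *
import cv2
todo([.580,.080,.061])
a=[cv2.resize(ctrl.get_image(n)["frame"][y:y+160,x:x+200,::-1],(400,320)) for n,x,y in(("top",200,100),("scene",260,130))]
cv2.imwrite("pics/sp1.png",np.hstack(a))
E
```

```text
time: 7.2
eef_pos: [0.5814, 0.0771, 0.2006]
orientation: [0.985, 0.17, 0.0, 0.0]
force: [-0.0, -1.0, -0.1]
width: 0.003
grasp_force: 0.0
time: 7.9
eef_pos: [0.58, 0.0804, 0.1015]
orientation: [0.985, 0.172, 0.0, -0.0]
force: [0.0, -0.4, 0.7]
width: -0.0
grasp_force: 0.0
7.9 [0.58   0.0804 0.1015] -0.0003318281574459538 tool-frame cm to go [-0.01  0.04  4.05]
```

View pics/sp1.png

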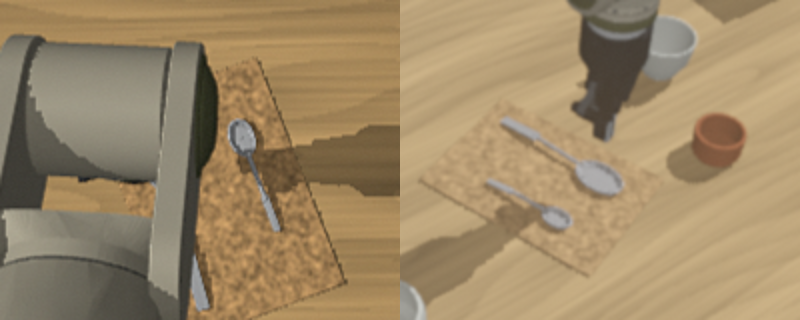

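In the scene crop the fingertips (604,137) are right above the tablespoon bowl (599,178), and the teaspoon bowl is off to the left. I'll lower 4 cm and dwell.

```bash
python3 -m handwheel '[[0,0,0,1.4,0,0,0],[0,0,0,1.3,0,0,0],[0,0,0,1.3,0,0,0],[0,0,0,0,0,0,0],[0,0,0,0,0,0,0],[0,0,0,0,0,0,0],[0,0,0,0,0,0,0],[0,0,0,0,0,0,0],[0,0,0,0,0,0,0],[0,0,0,0,0,0,0],[0,0,0,0,0,0,0],[0,0,0,0,0,0,0]]' && python3 -m handwheel '[[0,0,0,0,0,0,0],[0,0,0,0,0,0,0],[0,0,0,0,0,0,0],[0,0,0,0,0,0,0],[0,0,0,0,0,0,0],[0,0,0,0,0,0,0],[0,0,0,0,0,0,0],[0,0,0,0,0,0,0],[0,0,0,0,0,0,0],[0,0,0,0,0,0,0],[0,0,0,0,0,0,0],[0,0,0,0,0,0,0]]' && python3 -c "
from h import *
todo([.456,-.267,.141])"
```

```text
time: 9.2
eef_pos: [0.58, 0.0799, 0.061]
orientation: [0.985, 0.172, -0.0, -0.0]
force: [0.4, 0.7, 0.4]
width: -0.001
grasp_force: 0.0
time: 10.4
eef_pos: [0.58, 0.0799, 0.061]
orientation: [0.985, 0.172, -0.0, -0.0]
force: [0.2, 0.3, -0.1]
width: 0.001
grasp_force: 0.0
10.4 [0.58   0.0799 0.061 ] 0.0013458601012129568 tool-frame cm to go [-23.43  28.44  -8.  ]
```

```bash
python3 -m handwheel '[[0,0,0,-3,0,0,0],[0,0,0,-3,0,0,0],[0,0,0,-3,0,0,0],[0,0,0,-3,0,0,0],[0,0,0,-3,0,0,0],[0,0,0,0,0,0,0]]' && python3 -m handwheel '[[0,-2.13,2.58,0,0,0,0],[0,-2.13,2.58,0,0,0,0],[0,-2.13,2.58,0,0,0,0],[0,-2.13,2.58,0,0,0,0],[0,-2.13,2.58,0,0,0,0],[0,-2.13,2.58,0,0,0,0],[0,-2.13,2.58,0,0,0,0],[0,-2.13,2.58,0,0,0,0],[0,-2.13,2.58,0,0,0,0],[0,-2.13,2.58,0,0,0,0],[0,-2.13,2.6,0,0,0,0],[0,0,0,0,0,0,0]]' && python3 -m handwheel '[[0,0,0,1.5,0,0,0],[0,0,0,1.5,0,0,0],[0,0,0,0,0,0,0],[0,0,0,0,0,0,0]]'
python3 - <<'E'
from h import *
import cv2
todo([.456,-.267,.141])
a=[cv2.resize(ctrl.get_image(n)["frame"][y:y+160,x:x+200,::-1],(400,320)) for n,x,y in(("top",370,150),("scene",100,130))]
cv2.imwrite("pics/pot1.png",np.hstack(a))
E
```

```text
time: 11.0
eef_pos: [0.5814, 0.0799, 0.2152]
orientation: [0.985, 0.172, 0.004, 0.001]
force: [-0.1, 0.4, 0.4]
width: 0.002
grasp_force: 0.0
time: 12.2
eef_pos: [0.4546, -0.2696, 0.2101]
orientation: [0.985, 0.17, -0.0, -0.0]
force: [-0.2, 0.4, -0.4]
width: -0.002
grasp_force: 0.0
time: 12.6
eef_pos: [0.456, -0.2662, 0.181]
orientation: [0.985, 0.172, -0.0, -0.0]
force: [0.3, -0.6, -0.6]
width: 0.001
grasp_force: 0.0
12.6 [ 0.456  -0.2662  0.181 ] 0.0014983728291328336 tool-frame cm to go [-0.03  0.08  4.  ]
```

View pics/pot1.png

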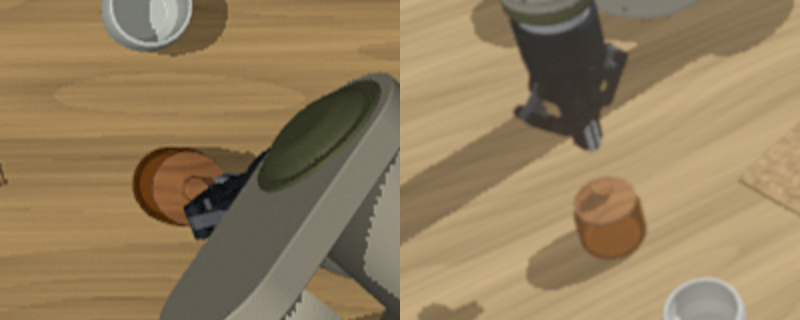

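The fingertips are above the pot, at scene (196,203) and top about (475,256). The knob is at top (470,244) and scene (200,227). I'll check the offset numerically first.

Run:
```python
from h import *
import cv2
for p in((.456,-.2662,.162),(.456,-.267,.092)):
    for n,(K,o,q) in CAM.items():
        c=R.from_quat(q).inv().apply(np.array(p)-o);u=np.array(K)@c;print(p,n,(u[:2]/u[2]).round(1))
a=[cv2.resize(cv2.imread(f"pics/{n}0.png")[y:y+50,x:x+50],(400,400),interpolation=cv2.INTER_CUBIC) for n,x,y in(("top",435,220),("scene",180,210))]
cv2.imwrite("pics/knob.png",np.hstack(a))
```

```text
(0.456, -0.2662, 0.162) top [481.6 243.1]
(0.456, -0.2662, 0.162) scene [195.  203.1]
(0.456, -0.267, 0.092) top [468.1 241. ]
(0.456, -0.267, 0.092) scene [200.7 225.3]
```

View pics/knob.png

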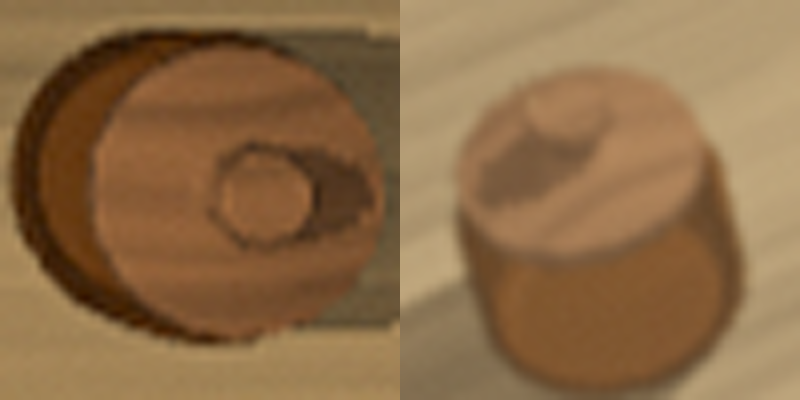

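The knob top is at (468.3,244.4) in the top view and (201.1,222.5) in the scene view. That is about 6 mm less in x than my target, so I'll correct while lowering, then dwell.

```bash
python3 -m handwheel '[[0,-0.6,-0.1,0,0,0,0],[0,0,0,1.4,0,0,0],[0,0,0,1.3,0,0,0],[0,0,0,1.3,0,0,0],[0,0,0,0,0,0,0],[0,0,0,0,0,0,0],[0,0,0,0,0,0,0],[0,0,0,0,0,0,0],[0,0,0,0,0,0,0],[0,0,0,0,0,0,0],[0,0,0,0,0,0,0],[0,0,0,0,0,0,0]]' && python3 -m handwheel '[[0,0,0,0,0,0,0],[0,0,0,0,0,0,0],[0,0,0,0,0,0,0],[0,0,0,0,0,0,0],[0,0,0,0,0,0,0],[0,0,0,0,0,0,0],[0,0,0,0,0,0,0],[0,0,0,0,0,0,0],[0,0,0,0,0,0,0],[0,0,0,0,0,0,0],[0,0,0,0,0,0,0],[0,0,0,0,0,0,0]]' && python3 -m handwheel '[[0,0,0,0,0,0,0],[0,0,0,0,0,0,0],[0,0,0,0,0,0,0],[0,0,0,0,0,0,0]]' && python3 -c "
from h import *
todo([.450,-.267,.141]);print(ctrl.hand_in())"
```

```text
time: 13.9
eef_pos: [0.4499, -0.2677, 0.141]
orientation: [0.985, 0.172, 0.0, -0.0]
force: [-0.2, -0.1, 0.0]
width: 0.0
grasp_force: 0.0
time: 15.1
eef_pos: [0.4499, -0.2677, 0.141]
orientation: [0.985, 0.172, 0.0, 0.0]
force: [0.2, -0.1, 0.7]
width: -0.0
grasp_force: 0.0
time: 15.5
eef_pos: [0.4499, -0.2678, 0.141]
orientation: [0.985, 0.172, 0.0, 0.0]
force: [0.2, -0.1, -0.1]
width: 0.003
grasp_force: 0.0
15.5 [ 0.4499 -0.2678  0.141 ] 0.002791771487247394 tool-frame cm to go [ 0.04 -0.07  0.  ]
the job is handed in; nothing more can be done
None
```

The arm pointed at the teacup, the tablespoon bowl and the honey pot in that order, about two seconds each with no sign of contact, and I handed the job in at 15.5 s still over the pot; no verdict was returned.

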